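# Fit a filter funnel to a free place of the vacuum manifold

## Robot

A 6-joint arm with a two-finger parallel gripper is mounted at the origin on a cart in front of the work surface, level with it; the furniture and walls round the work are solid. World frame = base frame: x ahead of the robot, y to its left, z up, the work surface at z = 0. Lengths are in m, angles in degrees, forces in N, time in s.
With the tool pointing down it reaches from about 0.4 to 0.825 m from the base axis. Payload 7 kg.
Tool frame: the origin (TCP) lies between the finger pads; the fingertips stand 25 mm ahead of it and the grasp point (between the pads) lies 6 mm ahead of it; z points along the fingers, y is the line along which they close (so a half turn about z gives the same grasp; the last joint's range is limited). The gripper opens to 88 mm and grips with 3 to 60 N. Pads are 19 mm wide; open, the fingers measure 130 mm over their backs; the gripper's body (78 mm by 193 mm) begins 47 mm behind the grasp point.
Start: joints at [81.022, 20.546, 0.682, 0, -70.136, -16.507], TCP at [0.29, 0.609, 0.252] pointing down, gripper open.
Joint ranges: [-176.03, 176.03], [-82.01, 121.73], [-58.28, 71.71], [-173.87, 95.51], [-174.79, -0.11], [-173.66, 173.66]. Speed limits (degrees/s): [136.94, 136.94, 172.46, 180, 180, 180].

## Interface

Orientations are given as [roll, pitch, yaw] about the fixed x, y, z axes, in that order (R = Rz(yaw) Ry(pitch) Rx(roll)).
In Python, from plant import ctrl, optics, probe_bus, close_job gives the robot as it stands (ctrl), with the cameras (optics), the job as plain functions and the readings (probe_bus).
- The arm moves only by the tool hand_motion, called after "Emit:" in YAML: its name, and indented under it one key for each argument. Schema: {"type":"object","properties":{"motion":{"type":"array","items":{"type":"object","properties":{"sx":{"type":"number"},"sy":{"type":"number"},"sz":{"type":"number"},"turn":{"type":"number"},"aperture":{"type":"number"}},"additionalProperties":false,"required":["aperture"]},"minItems":1,"maxItems":8},"only":{"type":"string"},"quiet":{"type":"boolean"},"lines":{"type":"string"}},"required":["motion"],"additionalProperties":false}. motion is a list of rows, 1 to 8 of them, each an object with the fields sx, sy, sz (the shift in shares of 0.3 m (1.0 is 0.3 m)), turn (a turn about the tool's z in normalised numbers (1 is 90 degrees)), aperture (the finger opening in m); a field left out counts as zero (the opening has to be given); each row is the pose to reach, as a shift and turn from the pose commanded when the call began, along the tool's axes at that moment; what a row does not reach only later rows make up. A row lasts 1/8 s, in which the tool goes at most 0.0625 m and 10.7 degrees, less where a joint would pass 70% of its speed; a pose out of reach is approached as far as the arm can. The fingers move at their own pace and stop on an object; the grip force is fixed at half the most. Time passes only in rows, so rows that do not move let the fingers close. The tool returns the time, the measured TCP pose, the force, the opening and the grip force at its end. only (a regular expression) keeps the lines of the reply that match it, lines (a string "A,B") keeps lines A to B, and quiet returns only ok. No shift or turn number may pass 1 either way. Input that does not fit is refused with a message, and nothing moves.
- probe_bus.get_obs(): the state, without advancing time (a new reading comes with each control period).
- optics.snapshot(name): name is "side" or "top" or "wrist"; returns a dict with "frame" (384x512x3 uint8, red, green, blue), "z_map" (384x512 float32, m along the optical axis (not along the pixel's ray), 0 where there is no reading), "fovy" (degrees; the focal length in pixels is half the picture's height over the tangent of half this angle, whatever the lens; pixels are square), "cx", "cy" (the principal point, pixels), "R" (3x3) and "t" (3): a world point X has camera coordinates R X + t; the wrist camera has in their place "T_tool_cam" (4x4, takes a point from camera to tool coordinates, whose origin is the TCP and whose axes are the flange's). Camera axes: x right, y down, z forward; pixel columns grow to the right and rows downward; lengths in m; the calibration is good to about 2 mm. A picture is of the moment at which its call begins: read the wrist's pose just before it.
- close_job(): hands the job in; it is judged then, once.
The state is a dict: "clock": time; "joint_pos": joint angles; "qvel": joint speeds; "tau": joint torques, N m; "tool_pos": TCP position; "orientation": TCP orientation; "force": force on the tool from outside, world axes, zero at the start; "moment": the same for the moment, N m; "opening": finger opening in m; "gripper_force": force on a finger pad.
Only numpy, scipy, OpenCV 4.12 (cv2) and the standard library are available. Lean on these libraries where they do the work, as an engineer would, in place of code of your own. Each camera call takes 0.05 s, during which the arm holds its last target. There are 200 camera calls.

## Task

Get the stoppered place of the filtration manifold ready: pull its rubber stopper and put it in the white tray, then take the funnel leaning in the steel beaker and press its rubber cone home in the freed port so that it stands upright. Then lay the perforated support plate flat in that funnel, knob up, and last turn the tap of that place fully open; let go of everything and leave the funnel that is already set up, and its tap, alone.

Things in the scene. Friction and masses are not known exactly. Their poses are not given: they have to be found in the camera images.
- manifold: Fixed two-place steel vacuum manifold, base 186 x 250 mm. Origin: centre of its underside; +x points away from the robot at yaw 0, +y left, z up. Header pipe along y near the front edge (x -75 mm, top 50 mm up); a gauge 40 mm across stands on its right end (x -77, y -108, top 108 mm up). Each place has a cup behind (x +55, y +60 left, -60 right) and a tap in front of it (x -50).
- port_l (a point): Centre of the mouth of the left cup, 85 mm above the bench. The cup (60 mm outside) holds a round tapered socket: inner radius 21 mm at the mouth, 14 mm at 35 mm depth (0.2 mm of radius per mm), open below for a stem.
- port_r (a point): The same for the right cup.
- tap_l (a joint): Lever of the left tap, rad: 0 closed (lever points along the manifold's +y), 1.571 fully open (along its -x, toward the robot); turns counter-clockwise seen from above, stays where left, needs about 2 N at its end (0.1 N m). Starts at 0 to 0.15. Black grip 14 mm wide, 28 to 80 mm from the spindle axis, 66 to 80 mm above the bench, free all round and below (header pipe top 50 mm up).
- tap_r (a joint): The same for the right place.
- spindle_l (a point): Point on the vertical axis of the left tap, at the lever's mid height, 73 mm above the bench.
- spindle_r (a point): The same for the right tap.
- grip_l (a point): Middle of the black grip of the left lever, 64 mm from the spindle axis; it moves with the lever.
- grip_r (a point): The same for the right lever.
- stopper: Black rubber stopper, 68 mm tall, 80 g, in one of the two cups at the start (this is the place to prepare). Origin: centre of its underside, z up its axis. Taper radius 15 to 22 mm over the first 35 mm, flange 47 mm across from 35 to 43 mm, neck 23 mm, round knob 27 mm thick from 54 to 68 mm. Seated, its origin is 29 mm below the cup's mouth; it pulls straight up.
- tray: Loose shallow white tray, 97 x 91 mm, 20 mm high, floor 3 mm up. Origin: centre of its underside, z up. It stands empty, front left.
- funnel: White funnel, 128 mm, 150 g, at first leaning 26 deg in the beaker, bowl toward the robot. Origin: stem tip; z along its axis to the rim. Stem radius 6 mm to 25 mm; dark cone radius 13.5 at 25 mm to 22.5 at 70 mm (fits the cups); bowl 60 mm outside (rim bead 62), 52 inside, 83 to 128 mm, flat floor at 83. Home: upright, origin 61 mm below the cup's mouth, rim 67 mm above it; push about 8 N.
- beaker: Loose stainless steel beaker, 67 mm across, 62 mm tall, wall 3 mm. Origin: centre of its underside, z up. It holds the leaning funnel and may be moved.
- plate: Round perforated metal plate, 46 mm across, 5 mm thick, 70 g, with a central 7 mm stem and a black knob 15 mm thick, 43 to 66 mm above the underside. Origin: centre of the underside, z up through the knob. Lies on the bench in front of the manifold, knob up. Laid in the funnel, it rests on the floor 83 mm above the funnel's origin.
- set_funnel: The funnel already set up in the other cup: the same shape as the funnel, upright, with a plate in it; it sits firmly. Leave it alone. Origin: centre of the tip of its stem, z up.

How it is judged:
By the outcome, as a careful person would: the job done as asked, in the order asked, and still so for the second after the job is handed in, with the robot touching nothing.
It also fails if it takes over 72 s, if anything falls off the work surface, if the arm or the gripper's body presses on something with over 40 N, if the wrist force passes 120 N, or if a joint passes its speed limit or range.

## Working session

There is one attempt and no reset: what is moved stays moved. The work goes in short steps, Python scripts to look and compute and a tool call to move; the robot and the scene stay as the last step left them, time stands still between calls to the robot, and variables do not carry over. Pictures are saved under pics/ and viewed, at most 11 in all, crops included, and the job is handed in when it is done.

```bash
ls; mkdir -p pics
```

Run:
```python
from plant import ctrl, optics, probe_bus, close_job
import cv2,numpy as np
ims=[]
for n in("side","top"):
    s=optics.snapshot(n); np.savez(f'pics/{n}0.npz',**s); ims.append(s["frame"][:,:,::-1])
    print(n,s["fovy"],s["cx"],s["cy"],s["R"].round(3).tolist(),s["t"].round(3).tolist())
cv2.imwrite('pics/side0.png',cv2.resize(ims[0],(800,600)));cv2.imwrite('pics/top0.png',cv2.resize(ims[1],(800,600)))
o=probe_bus.get_obs();print({k:np.round(v,3).tolist() for k,v in o.items()})
```

```text
pics
plant.py
side 44.4359692745937 254.40067054173505 187.9335365277979 [[-0.999, -0.024, 0.028], [-0.035, 0.376, -0.926], [0.012, -0.926, -0.377]] [0.532, -0.002, 1.196]
top 55.690694685656716 258.3606858689862 191.36896400473054 [[0.012, -1.0, -0.02], [-0.996, -0.01, -0.084], [0.084, 0.021, -0.996]] [0.187, 0.54, 0.916]
{'clock': 0.1, 'joint_pos': [81.02, 20.586, 0.639, -0.017, -70.134, -16.508], 'qvel': [0.027, -0.045, 0.029, 0.004, -0.027, -0.021], 'tau': [-0.002, -58.416, 29.375, 7.016, 0.01, -0.0], 'tool_pos': [0.29, 0.609, 0.251], 'orientation': [179.919, -0.008, -25.494], 'force': [-0.475, 0.284, -0.515], 'moment': [-0.006, -0.013, -0.053], 'gripper_force': 0.0, 'opening': 0.088}
```

View pics/side0.png

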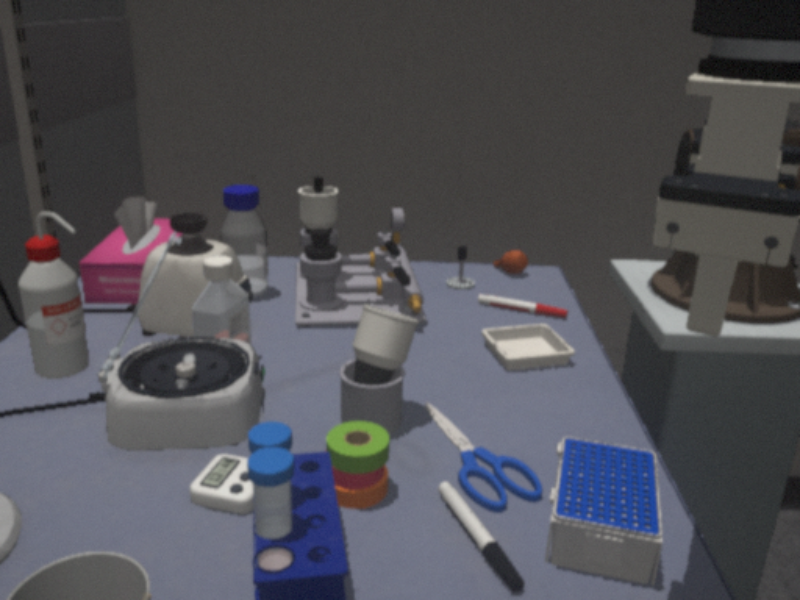

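View pics/top0.png

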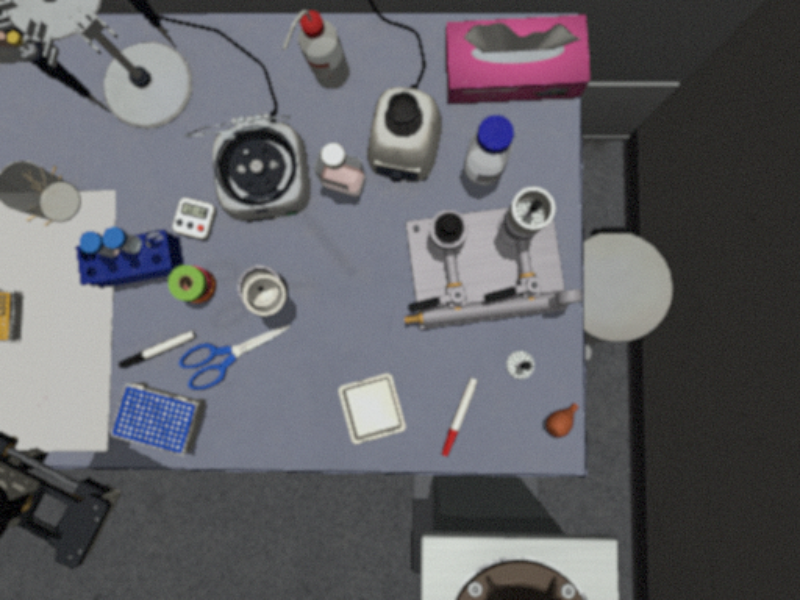

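The side view shows the funnel leaning in the beaker at (375,370) with its bowl toward the robot. The tray is at (527,345) and the plate at (461,270). The top view (800x600) shows the stopper in the LEFT cup at (449,228), the set funnel in the right cup at (530,212), and lever grips at (430,303) and (505,293). It also shows the beaker and funnel at (263,290), the tray at (372,407) and the plate at (520,364).

Create h.py:
```python
import numpy as np,cv2
from plant import ctrl, optics, probe_bus, close_job
from scipy.spatial.transform import Rotation as Ro
def cloud(s,pose=None):
    z=s["z_map"].astype(float);h,w=z.shape;f=h/2/np.tan(np.radians(float(s["fovy"]))/2)
    u,v=np.meshgrid(np.arange(w),np.arange(h))
    P=np.stack([(u-s["cx"])/f*z,(v-s["cy"])/f*z,z],-1)
    if pose is None: P=(P-s["t"])@s["R"]
    else:
        T=s["T_tool_cam"];P=P@T[:3,:3].T+T[:3,3];P=P@pose[0].T+pose[1]
    P[z==0]=np.nan
    return P
def ray(s,u,v,zw):
    f=384/2/np.tan(np.radians(float(s["fovy"]))/2)
    d=np.array([(u-s["cx"])/f,(v-s["cy"])/f,1])@s["R"];c=-s["t"]@s["R"]
    return c+d*(zw-c[2])/d[2]
def obspose():
    o=probe_bus.get_obs();return Ro.from_euler('xyz',o["orientation"],degrees=True).as_matrix(),np.array(o["tool_pos"])
def wrist(name):
    p=obspose();s=optics.snapshot("wrist");cv2.imwrite(f'pics/{name}.png',s["frame"][:,:,::-1]);np.savez(f'pics/{name}.npz',Rw=p[0],pw=p[1],**s);return s,cloud(s,p),p
def go(target,yaw=None):
    "shift in tool axes to a world TCP target, and turn about tool z"
    R,p=obspose();o=probe_bus.get_obs();print('tool shift',(R.T@(np.array(target)-p)).round(4),'yaw now',o["orientation"], 'turn',None if yaw is None else (-(yaw-o["orientation"][2])+90)%180-90)
```

Run:
```python
from h import *
s=dict(np.load('pics/top0.npz'));P=cloud(s)
def box(n,u,v,r,z0,z1):
    u,v,r=int(u*.64),int(v*.64),int(r*.64);Q=P[v-r:v+r,u-r:u+r].reshape(-1,3);Q=Q[(Q[:,2]>z0)&(Q[:,2]<z1)]
    if len(Q)==0: print(n,'none');return
    print(n,len(Q),'med',np.median(Q,0).round(4),'mid',((np.percentile(Q,2,0)+np.percentile(Q,98,0))/2).round(4),'ext',np.ptp(Q,0).round(4))
box('bench',560,360,10,-.05,.05)
box('bench2',330,310,10,-.05,.05)
box('knobstop',449,228,22,.11,.14)
box('cup l',449,228,26,.075,.095)
box('set rim',530,212,35,.14,.17)
box('gripL',430,303,25,.055,.09)
box('gripR',505,293,25,.055,.09)
box('spindL',456,293,20,.055,.1)
box('spindR',531,286,20,.055,.1)
box('plate knob',520,364,25,.05,.08)
box('plate disc',520,364,22,.002,.02)
box('tray',372,407,50,.012,.03)
box('beakerfun',263,290,40,.05,.2)
box('beakerrim',263,290,40,.05,.07)
box('funtop',263,290,40,.08,.2)
box('manbase',440,255,40,.005,.02)
# ray checks
for n,u,v,z in(('stop knob',449,225,.124),('setrim',531,208,.152),('gripL',426,303,.08),('gripR',503,294,.08),('spL',457,293,.08),('spR',531,286,.08),('tray',372,407,.02),('plateknob',526,370,.066),('plate',520,364,.005)):
    print(n,ray(s,u*.64,v*.64,z).round(4))
```

```text
bench 144 med [ 0.4427 -0.068  -0.0006] mid [ 0.4428 -0.0676 -0.0008] ext [0.0291 0.0303 0.009 ]
bench2 142 med [ 0.5227  0.3198 -0.0007] mid [ 0.5227  0.3206 -0.0007] ext [0.0298 0.0304 0.0087]
knobstop 111 med [0.6439 0.1229 0.1222] mid [0.6441 0.1235 0.1178] ext [0.0249 0.0259 0.0146]
cup l 189 med [0.6333 0.1253 0.0842] mid [0.6441 0.124  0.086 ] ext [0.0579 0.059  0.0193]
set rim 245 med [0.6623 0.0046 0.1505] mid [0.662  0.0049 0.1547] ext [0.061  0.0598 0.0298]
gripL 177 med [0.53   0.1488 0.0779] mid [0.5308 0.1487 0.0765] ext [0.0349 0.0712 0.0273]
gripR 172 med [0.546  0.0322 0.0775] mid [0.5476 0.0318 0.0764] ext [0.0346 0.0697 0.027 ]
spindL 131 med [0.5376 0.1148 0.078 ] mid [0.5394 0.1196 0.0697] ext [0.0272 0.0458 0.03  ]
spindR 137 med [ 0.5539 -0.0031  0.0778] mid [0.5561 0.0024 0.0746] ext [0.0271 0.0469 0.0289]
plate knob 31 med [ 0.4324 -0.0009  0.0645] mid [ 0.4334 -0.0012  0.0626] ext [0.0123 0.014  0.0114]
plate disc 216 med [0.433  0.0018 0.004 ] mid [0.4381 0.0014 0.0054] ext [0.0701 0.0676 0.0125]
tray 386 med [0.3552 0.2474 0.0184] mid [0.3592 0.2433 0.0174] ext [0.1124 0.1093 0.0117]
beakerfun 724 med [0.5446 0.414  0.0785] mid [0.5463 0.4152 0.0941] ext [0.081  0.0884 0.0835]
beakerrim 193 med [0.5511 0.4192 0.0631] mid [0.5573 0.426  0.0608] ext [0.0636 0.0683 0.0192]
funtop 339 med [0.5372 0.4089 0.109 ] mid [0.5387 0.4053 0.1065] ext [0.0676 0.0708 0.0541]
manbase 1442 med [0.6074 0.1417 0.0112] mid [0.6151 0.128  0.0119] ext [0.1326 0.1196 0.0143]
stop knob [0.6415 0.1244 0.124 ]
setrim [0.6612 0.0079 0.152 ]
gripL [0.5277 0.1569 0.08  ]
gripR [0.5429 0.0374 0.08  ]
spL [0.5438 0.1088 0.08  ]
spR [ 0.5558 -0.006   0.08  ]
tray [0.3604 0.2428 0.02  ]
plateknob [ 4.255e-01 -1.000e-04  6.600e-02]
plate [ 0.4331 -0.002   0.005 ]
```

Run:
```python
import cv2,numpy as np
t=dict(np.load('pics/top0.npz'))["frame"][:,:,::-1];s=dict(np.load('pics/side0.npz'))["frame"][:,:,::-1]
a=cv2.resize(t[115:255,130:380],(800,448),interpolation=3)
cv2.imwrite('pics/ct.png',a)
```

```text
(no output)
```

View pics/ct.png

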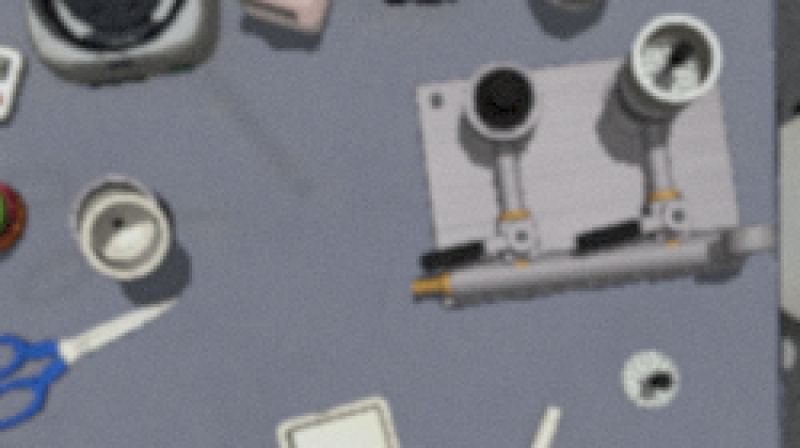

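The crop shows the stopper knob at about (503,98), the set funnel rim at (678,57) and spindle L at (518,237). The funnel mouth is at (125,232), leaning down and right, and the plate is at (650,380). Manifold yaw is about 8.6 deg and the left place is the one to prepare. Next is a wrist view of the beaker and funnel on the way.

```bash
python3 -c "
from h import *
go([.50,.40,.33],-81.4); go([.644,.124,.25])"
```

```text
tool shift [ 0.2792  0.0985 -0.0791] yaw now [ 1.79918844e+02 -7.60819243e-03 -2.54935358e+01] turn 55.90646421940028
tool shift [0.528  0.2855 0.0012] yaw now [ 1.79918844e+02 -7.60819243e-03 -2.54935358e+01] turn None
```

Careful with the scale: shifts go in shares of 0.3 m and turns go in shares of 90 degrees. That gives: 0.28 m / 0.3 = 0.9333, 0.245 m / 0.3 = 0.8167, 56 degrees / 90 = 0.6222.

Emit:
hand_motion:
  motion:
    - {"sx": 0.1667,"sy": 0.06,"sz": -0.0467,"turn": 0.1111,"aperture": 0.088}
    - {"sx": 0.3333,"sy": 0.1167,"sz": -0.0933,"turn": 0.2222,"aperture": 0.088}
    - {"sx": 0.5,"sy": 0.1767,"sz": -0.14,"turn": 0.3333,"aperture": 0.088}
    - {"sx": 0.6667,"sy": 0.2333,"sz": -0.1867,"turn": 0.4444,"aperture": 0.088}
    - {"sx": 0.8167,"sy": 0.29,"sz": -0.2333,"turn": 0.5556,"aperture": 0.088}
    - {"sx": 0.9333,"sy": 0.3283,"sz": -0.2633,"turn": 0.6222,"aperture": 0.088}
    - {"sx": 0.9333,"sy": 0.3283,"sz": -0.2633,"turn": 0.6222,"aperture": 0.088}

```text
clock: 0.98
tool_pos: [0.5024, 0.3981, 0.331]
orientation: [-180.0, 0.0, -81.7]
force: [0.2, 0.6, -0.8]
opening: 0.0874
gripper_force: 0.0
```

Run:
```python
from h import *
s,P,p=wrist('w1')
print(probe_bus.get_obs()["tool_pos"],s["T_tool_cam"].round(3).tolist(),s["fovy"])
```

```text
[0.50143243 0.39900945 0.33035279] [[-0.0, -0.969, -0.246, 0.067], [1.0, -0.0, -0.0, 0.0], [0.0, -0.246, 0.969, -0.132], [0.0, 0.0, 0.0, 1.0]] 59.32482104305714
```

View pics/w1.png

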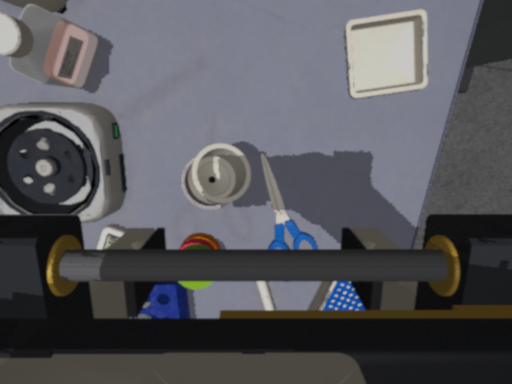

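The wrist view shows the funnel rim around (220,174) and the floor hole at (212,180). The beaker rim is behind it at about (207,180).

Run:
```python
from h import *
s=dict(np.load('pics/w1.npz'));P=cloud(s,(s["Rw"],s["pw"]))
Q=P[135:215,175:260];g=cv2.cvtColor(s["frame"],6)[135:215,175:260]
print('bench',np.nanmedian(P[120:140,200:250,2]), 'hole',P[178:183,209:215].reshape(-1,3).mean(0).round(4))
# rim = highest points along each azimuth about rim centre
z=Q[...,2]; m=z>.085
pts=Q[m]; n=np.array([-.42,0,.9])
for it in range(5):
    h=pts@n; r=pts[h>np.percentile(h,99.5)-.012]
    c=r.mean(0); u,sv,vt=np.linalg.svd(r-c); nn=vt[2]*np.sign(vt[2][2])
    n=nn
print(len(pts),len(r),'normal',n.round(3),'tilt',np.degrees(np.arccos(n[2])),'az',np.degrees(np.arctan2(n[1],n[0])),'c',c.round(4),'sv',sv)
# circle fit in plane
e=vt[:2];q=(r-c)@e.T;A=np.c_[2*q,np.ones(len(q))];x=np.linalg.lstsq(A,(q**2).sum(1),rcond=None)[0];print('R',np.sqrt(x[2]+x[0]**2+x[1]**2),'centre',(c+x[:2]@e).round(4))
# highest part and extents
m2=z>.075;E=Q[m2];print('ext',np.percentile(E,[1,99],axis=0).round(4).tolist())
b=Q[(z>.055)&(z<.066)];print('beaker',np.percentile(b,[1,99],axis=0).round(4).tolist())
# top view: white rim ellipse, hull of z>0.075
s=dict(np.load('pics/top0.npz'));P=cloud(s);Q=P[150:225,130:205];z=Q[...,2];E=Q[z>.085];print('top ext',np.percentile(E,[1,99],axis=0).round(4).tolist())
# azimuth of highest vs lowest along the rim
E3=E[E[:,2]>np.percentile(E[:,2],92)];print('highest',E3.mean(0).round(4))
```

```text
bench -0.00088031692093829 hole [0.5492 0.4186 0.0699]
1534 1023 normal [-0.283 -0.373  0.884] tilt 27.895366038508968 az -127.21860614774081 c [0.5349 0.3971 0.118 ] sv [0.65021715 0.62469887 0.0733407 ]
R 0.028283057766032366 centre [0.536  0.3988 0.1191]
ext [[0.5073, 0.3707, 0.0753], [0.5715, 0.4357, 0.1326]]
beaker [[0.5289, 0.397, 0.0553], [0.5871, 0.4569, 0.0628]]
top ext [[0.5058, 0.3721, 0.0856], [0.5721, 0.4381, 0.1333]]
highest [0.5499 0.4188 0.132 ]
```

Emit:
hand_motion:
  motion:
    - {"aperture": 0.088}

```text
clock: 1.15
tool_pos: [0.5002, 0.4002, 0.3299]
orientation: [179.9, -0.0, -81.4]
force: [-0.7, 0.6, -0.5]
opening: 0.0875
gripper_force: 0.0
```

```bash
python3 -c "
from h import *
go([.63,.20,.27],-81.4)"
```

```text
tool shift [ 0.2173 -0.0985  0.0599] yaw now [ 1.79945944e+02 -2.66266074e-02 -8.14148881e+01] turn -0.014888087654853166
```

Scaled: 0.217 m / 0.3 = 0.7233, -0.0985 m / 0.3 = -0.3283.

Emit:
hand_motion:
  motion:
    - {"sx": 0.18,"sy": -0.0833,"sz": 0.05,"aperture": 0.088}
    - {"sx": 0.36,"sy": -0.1667,"sz": 0.1,"aperture": 0.088}
    - {"sx": 0.54,"sy": -0.2467,"sz": 0.15,"aperture": 0.088}
    - {"sx": 0.7233,"sy": -0.3283,"sz": 0.2,"aperture": 0.088}
    - {"sx": 0.7233,"sy": -0.3283,"sz": 0.2,"aperture": 0.088}
    - {"sx": 0.7233,"sy": -0.3283,"sz": 0.2,"aperture": 0.088}

```text
clock: 1.9
tool_pos: [0.63, 0.2006, 0.2701]
orientation: [180.0, -0.0, -81.4]
force: [-0.3, 0.3, 0.3]
opening: 0.0876
gripper_force: 0.0
```

Run:
```python
from h import *
s,P,p=wrist('w2')
Q=P.reshape(-1,3)
def box(n,c,r,z0,z1):
    B=Q[(abs(Q[:,:2]-c)<r).all(1)&(Q[:,2]>z0)&(Q[:,2]<z1)]
    if len(B)==0: print(n,'none');return
    q=np.percentile(B,[2,98],axis=0);print(n,len(B),'mid',q.mean(0).round(4),'ext',(q[1]-q[0]).round(4))
box('knob',(.644,.124),.025,.112,.135);box('flange',(.644,.124),.028,.095,.104);box('cuprim',(.644,.124),.035,.08,.09)
box('setrim',(.662,.005),.04,.145,.16);box('gripL',(.53,.149),.04,.06,.1)
box('setknob',(.662,.005),.018,.165,.19);box('base',(.60,.05),.04,-.01,.03)
print(p[1]);go([.644,.124,.2]);
```

```text
knob 918 mid [0.6449 0.1219 0.1219] ext [0.0239 0.0239 0.0038]
flange 1427 mid [0.645  0.1218 0.0975] ext [0.0431 0.0429 0.0037]
cuprim 1177 mid [0.645  0.1217 0.0841] ext [0.0565 0.0564 0.0031]
setrim none
gripL 1341 mid [0.5348 0.1456 0.0749] ext [0.032  0.0715 0.0114]
setknob none
base 5590 mid [0.5998 0.0514 0.0112] ext [0.0766 0.0731 0.0035]
[0.63003458 0.20059239 0.27012522]
tool shift [ 0.0785 -0.0024  0.0706] yaw now [-1.79998374e+02  8.63289676e-03 -8.13909907e+01] turn None
```

View pics/w2.png

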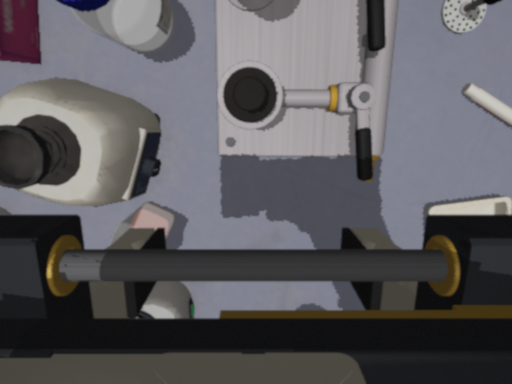

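The wrist view shows the stopper at (250,96), spindle L at (362,97) and the left lever grip at (365,155). The blender at (70,130) and the bottle at (130,20) may be close to the gripper's body, so I'll check the clearance.

Run:
```python
from h import *
s=dict(np.load('pics/top0.npz'));s2=dict(np.load('pics/w2.npz'))
Q=np.r_[cloud(s).reshape(-1,3),cloud(s2,(s2["Rw"],s2["pw"])).reshape(-1,3)[:512*210]]
d=Q[:,:2]-[.645,.122]
for yaw in(8.6,-20,-35,-50,98.6,60,80):
    a=np.radians(yaw);u=d@[np.cos(a),np.sin(a)];v=d@[-np.sin(a),np.cos(a)]
    m=(abs(u)<.11)&(abs(v)<.052)&((d**2).sum(1)>.03**2);B=Q[m&(Q[:,2]<.25)];print(yaw,'max z in body footprint',np.sort(B[:,2])[-20:].round(3)[::6])
for c in((.78,.19),(.74,.07)):
    m=(abs(Q[:,:2]-c)<.06).all(1)&(Q[:,2]>.1);print(c,np.percentile(Q[m],[2,98],axis=0).round(3).tolist())
```

```text
8.6 max z in body footprint [0.107 0.108 0.109 0.111]
-20 max z in body footprint [0.111 0.111 0.112 0.113]
-35 max z in body footprint [0.111 0.112 0.112 0.114]
-50 max z in body footprint [0.16  0.162 0.163 0.166]
98.6 max z in body footprint [0.151 0.152 0.152 0.153]
60 max z in body footprint [0.151 0.151 0.152 0.153]
80 max z in body footprint [0.153 0.164 0.17  0.171]
(0.78, 0.19) [[0.758, 0.148, 0.102], [0.835, 0.236, 0.157]]
(0.74, 0.07) [[0.737, 0.032, 0.101], [0.79, 0.091, 0.165]]
```

Yaw 8.6 is clear. Go down onto the stopper knob.

Scaled: 0.143 m / 0.3 = 0.4767, 0.1 m / 0.3 = 0.3333.

Emit:
hand_motion:
  motion:
    - {"sx": 0.1333,"sy": -0.005,"sz": 0.1,"aperture": 0.07}
    - {"sx": 0.2667,"sy": -0.01,"sz": 0.2,"aperture": 0.06}
    - {"sx": 0.2667,"sy": -0.01,"sz": 0.3333,"aperture": 0.06}
    - {"sx": 0.2667,"sy": -0.01,"sz": 0.4767,"aperture": 0.06}
    - {"sx": 0.2667,"sy": -0.01,"sz": 0.4767,"aperture": 0.06}
    - {"sx": 0.2667,"sy": -0.01,"sz": 0.4767,"aperture": 0}
    - {"sx": 0.2667,"sy": -0.01,"sz": 0.4767,"aperture": 0}
    - {"sx": 0.2667,"sy": -0.01,"sz": 0.4767,"aperture": 0}

```text
clock: 2.95
tool_pos: [0.6458, 0.1217, 0.1292]
orientation: [-179.9, 0.0, -81.5]
force: [-0.1, 0.3, 0.3]
opening: 0.0353
gripper_force: 0.0
```

Emit:
hand_motion:
  motion:
    - {"aperture": 0}
    - {"aperture": 0}

```text
clock: 3.2
tool_pos: [0.6453, 0.1213, 0.1284]
orientation: [-180.0, 0.0, -81.5]
force: [-1.9, 0.4, 5.5]
opening: 0.0259
gripper_force: 30.0
```

Scaled: -0.09 m / 0.3 = -0.3, -0.06 m / 0.3 = -0.2.

Emit:
hand_motion:
  motion:
    - {"sz": -0.0333,"aperture": 0}
    - {"sz": -0.1,"aperture": 0}
    - {"sz": -0.2,"aperture": 0}
    - {"sz": -0.3,"aperture": 0}
    - {"sz": -0.3,"aperture": 0}

```text
clock: 3.82
tool_pos: [0.6466, 0.1215, 0.2209]
orientation: [-179.7, 0.1, -81.5]
force: [0.7, 0.0, -1.2]
opening: 0.0258
gripper_force: 30.0
```

```bash
python3 -c "
from h import *
s=optics.snapshot('top');P=cloud(s);Q=P[225:320,200:275].reshape(-1,3);Q=Q[(Q[:,2]>.011)&(Q[:,2]<.03)];r=cv2.minAreaRect((Q[:,:2]*1000).astype(np.float32));print(len(Q),r)
go([.359,.243,.13])"
```

```text
0 ((0.0, 0.0), (0.0, 0.0), 0.0)
tool shift [-0.1626  0.2657  0.0885] yaw now [-1.79869634e+02  4.70801696e-02 -8.14928128e+01] turn None
```

Scaled: 0.2657 m / 0.3 = 0.8857, 0.237 m / 0.3 = 0.79.

Emit:
hand_motion:
  motion:
    - {"sx": -0.1,"sy": 0.1633,"aperture": 0}
    - {"sx": -0.2,"sy": 0.3267,"aperture": 0}
    - {"sx": -0.3,"sy": 0.49,"sz": 0.0667,"aperture": 0}
    - {"sx": -0.4,"sy": 0.6533,"sz": 0.1667,"aperture": 0}
    - {"sx": -0.4833,"sy": 0.79,"sz": 0.2333,"aperture": 0}
    - {"sx": -0.542,"sy": 0.8857,"sz": 0.3,"aperture": 0}
    - {"sx": -0.542,"sy": 0.8857,"sz": 0.3,"aperture": 0}
    - {"sx": -0.542,"sy": 0.8857,"sz": 0.3,"aperture": 0}

```text
clock: 4.88
tool_pos: [0.3584, 0.2428, 0.1275]
orientation: [180.0, -0.0, -81.4]
force: [0.6, 0.7, 0.0]
opening: 0.0262
gripper_force: 30.0
```

Emit:
hand_motion:
  motion:
    - {"sz": 0.1,"aperture": 0}
    - {"sz": 0.1667,"aperture": 0}
    - {"sz": 0.1833,"aperture": 0}
    - {"sz": 0.1833,"aperture": 0}
    - {"sz": 0.1833,"aperture": 0}

```text
clock: 5.5
tool_pos: [0.3602, 0.2434, 0.0741]
orientation: [-179.9, 0.1, -81.5]
force: [-1.9, -1.9, 12.6]
opening: 0.0261
gripper_force: 30.0
```

Scaled: -0.14 m / 0.3 = -0.4667, -0.09 m / 0.3 = -0.3.

Emit:
hand_motion:
  motion:
    - {"sz": -0.0033,"aperture": 0}
    - {"sz": -0.0033,"aperture": 0.03}
    - {"sz": -0.0033,"aperture": 0.045}
    - {"sz": -0.0033,"aperture": 0.06}
    - {"sz": -0.0033,"aperture": 0.06}
    - {"sz": -0.1333,"aperture": 0.06}
    - {"sz": -0.3,"aperture": 0.07}
    - {"sz": -0.4667,"aperture": 0.088}

```text
clock: 6.5
tool_pos: [0.3581, 0.2424, 0.214]
orientation: [180.0, -0.0, -81.5]
force: [0.6, 0.9, -0.9]
opening: 0.0747
gripper_force: 0.0
```

```bash
python3 -c "
from h import *
s,P,p=wrist('w3')
go([.541,.406,.23],-126)"
```

```text
tool shift [-0.1326 -0.2027 -0.0071] yaw now [-179.57618641    0.29501513  -81.39109831] turn 44.608901685750425
```

Scaled: -0.2027 m / 0.3 = -0.6757, -0.178 m / 0.3 = -0.5933, 44.6 degrees / 90 = 0.4956.

Emit:
hand_motion:
  motion:
    - {"sx": -0.1,"sy": -0.1533,"sz": -0.0333,"turn": 0.0889,"aperture": 0.088}
    - {"sx": -0.2,"sy": -0.3067,"sz": -0.0333,"turn": 0.1889,"aperture": 0.088}
    - {"sx": -0.3,"sy": -0.46,"sz": -0.0333,"turn": 0.2889,"aperture": 0.088}
    - {"sx": -0.3833,"sy": -0.5933,"sz": -0.0333,"turn": 0.4,"aperture": 0.088}
    - {"sx": -0.442,"sy": -0.6757,"sz": -0.0233,"turn": 0.4956,"aperture": 0.088}
    - {"sx": -0.442,"sy": -0.6757,"sz": -0.0233,"turn": 0.4956,"aperture": 0.088}
    - {"sx": -0.442,"sy": -0.6757,"sz": -0.0233,"turn": 0.4956,"aperture": 0.088}

```text
clock: 7.42
tool_pos: [0.5387, 0.4034, 0.2189]
orientation: [180.0, -0.1, -126.0]
force: [-0.5, -0.3, 0.0]
opening: 0.0878
gripper_force: 0.0
```

Run:
```python
from h import *
s=optics.snapshot('side');np.savez('pics/side1.npz',**s);P=cloud(s);Q=P.reshape(-1,3)
def box(n,c,r,z0,z1):
    B=Q[(abs(Q[:,:2]-c)<r).all(1)&(Q[:,2]>z0)&(Q[:,2]<z1)]
    if len(B)==0: print(n,'none');return
    q=np.percentile(B,[2,98],axis=0);print(n,len(B),'mid',q.mean(0).round(4),'ext',(q[1]-q[0]).round(4))
box('stopper',(.36,.243),.04,.03,.1);box('stop knob',(.36,.243),.04,.055,.1);box('funnel',(.54,.405),.05,.075,.14)
box('gripper',(.54,.405),.1,.18,.3)
o=probe_bus.get_obs();print(o['tool_pos'],o['orientation'],o['joint_pos'])
cv2.imwrite('pics/s1.png',s['frame'][100:300,150:420,::-1])
```

```text
stopper 420 mid [0.3569 0.2514 0.0509] ext [0.0407 0.0348 0.0401]
stop knob 141 mid [0.3565 0.2477 0.0636] ext [0.0251 0.024  0.0155]
funnel 1210 mid [0.5432 0.4226 0.1035] ext [0.058  0.0358 0.0539]
gripper 4270 mid [0.5379 0.4283 0.2492] ext [0.1797 0.118  0.0999]
[0.53863873 0.4033628  0.21948857] [ 1.79994629e+02 -2.63085083e-02 -1.26005682e+02] [ 5.33853410e+01  2.15046768e+01 -2.14561590e+00 -5.55629329e-03
 -6.63760715e+01 -8.93887962e+01]
```

Scaled: 0.1125 m / 0.3 = 0.375, -0.0035 m / 0.3 = -0.0117.

Emit:
hand_motion:
  motion:
    - {"sx": -0.0117,"sz": 0.1,"aperture": 0.088}
    - {"sx": -0.0117,"sz": 0.2,"aperture": 0.088}
    - {"sx": -0.0117,"sz": 0.3,"aperture": 0.088}
    - {"sx": -0.0117,"sz": 0.375,"aperture": 0.088}
    - {"sx": -0.0117,"sz": 0.375,"aperture": 0.088}
    - {"sx": -0.0117,"sz": 0.375,"aperture": 0.08}

```text
clock: 8.22
tool_pos: [0.5415, 0.407, 0.1087]
orientation: [-180.0, 0.1, -126.0]
force: [0.2, 0.1, 0.4]
opening: 0.0826
gripper_force: 0.0
```

Scaled: 0.001 m / 0.3 = 0.0033.

Emit:
hand_motion:
  motion:
    - {"sz": 0.0033,"aperture": 0.07}
    - {"sz": 0.0033,"aperture": 0.06}
    - {"sz": 0.0033,"aperture": 0}
    - {"sz": 0.0033,"aperture": 0}
    - {"sz": 0.0033,"aperture": 0}
    - {"sz": 0.0033,"aperture": 0}

```text
clock: 8.98
tool_pos: [0.5415, 0.4068, 0.1064]
orientation: [-180.0, 0.0, -126.1]
force: [0.4, 0.6, 4.6]
opening: 0.06
gripper_force: 30.0
```

Emit:
hand_motion:
  motion:
    - {"sz": -0.0667,"aperture": 0}
    - {"sz": -0.1667,"aperture": 0}
    - {"sz": -0.3,"aperture": 0}
    - {"sz": -0.4333,"aperture": 0}
    - {"sz": -0.5,"aperture": 0}
    - {"sz": -0.5,"aperture": 0}

```text
clock: 9.72
tool_pos: [0.5414, 0.4071, 0.2571]
orientation: [180.0, 0.1, -126.1]
force: [-0.7, 0.1, -2.0]
opening: 0.0599
gripper_force: 30.0
```

```bash
python3 - <<'E'
from h import *
s=optics.snapshot('side');np.savez('pics/side2.npz',**s)
cv2.imwrite('pics/s2.png',cv2.resize(s['frame'][60:300,150:420,::-1],None,fx=2,fy=2))
E
```

```text
(no output)
```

View pics/s2.png

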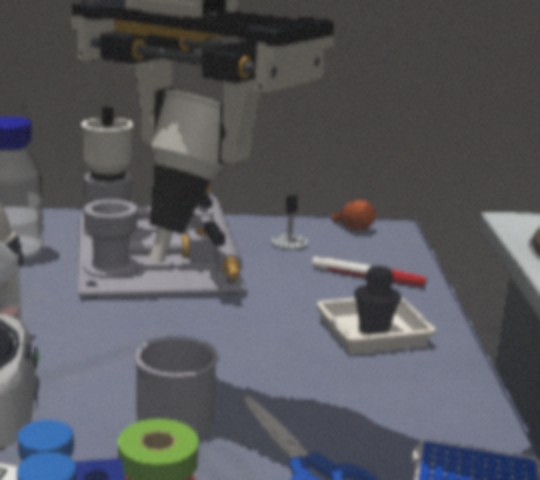

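The funnel is held, still tilted, with the bowl at (190,130) and the stem tip at (157,258). The beaker stayed put and the stopper stands upright in the tray at (378,300). Next I measure the tip.

Run:
```python
from h import *
s=dict(np.load('pics/side2.npz'));P=cloud(s)
R,p=obspose()
sub=P[60:220,210:275].reshape(-1,3);ok=(abs(sub[:,0]-.555)<.06)&(abs(sub[:,1]-.42)<.07)&(sub[:,2]<.285)&(sub[:,2]>.12)
T=(sub[ok]-p)@R   # tool coords
for z0 in np.arange(.0,.12,.01):
    m=(T[:,2]>z0)&(T[:,2]<z0+.01)&(abs(T[:,1])<.03)
    if m.sum()>4: print(z0.round(3),m.sum(),np.percentile(T[m],[3,97],axis=0).round(4).tolist())
go([.652+.0012,.075+.008,.215],-81.4)
```

```text
0.0 231 [[-0.0349, -0.0169, 0.0005], [-0.0097, 0.0291, 0.0095]]
0.01 219 [[-0.037, -0.0154, 0.0103], [-0.0128, 0.0294, 0.0196]]
0.02 187 [[-0.0363, -0.0131, 0.0204], [-0.0084, 0.0296, 0.0297]]
0.03 203 [[-0.0385, -0.0104, 0.0304], [-0.0036, 0.0267, 0.0395]]
0.04 173 [[-0.0416, -0.008, 0.0404], [-0.0118, 0.0227, 0.0495]]
0.05 159 [[-0.0441, -0.0082, 0.0503], [-0.016, 0.0202, 0.0598]]
0.06 136 [[-0.0466, -0.0072, 0.0604], [-0.0236, 0.0182, 0.0694]]
0.07 77 [[-0.0468, -0.0032, 0.0701], [-0.0273, 0.0163, 0.0797]]
0.08 54 [[-0.0477, -0.0016, 0.0802], [-0.0368, 0.0081, 0.0895]]
0.09 49 [[-0.0508, -0.0018, 0.0902], [-0.0426, 0.008, 0.0992]]
tool shift [ 0.1953 -0.2815  0.0402] yaw now [ 1.79955578e+02 -1.17490371e-02 -1.26095160e+02] turn -44.695159947328875
```

Scaled: -0.2815 m / 0.3 = -0.9383, 0.1953 m / 0.3 = 0.651, -44.7 degrees / 90 = -0.4967.

Emit:
hand_motion:
  motion:
    - {"sx": 0.0933,"sy": -0.1333,"turn": -0.0778,"aperture": 0}
    - {"sx": 0.1867,"sy": -0.2667,"turn": -0.1556,"aperture": 0}
    - {"sx": 0.28,"sy": -0.4,"turn": -0.2333,"aperture": 0}
    - {"sx": 0.3733,"sy": -0.5333,"turn": -0.3111,"aperture": 0}
    - {"sx": 0.4667,"sy": -0.6667,"sz": 0.0333,"turn": -0.3889,"aperture": 0}
    - {"sx": 0.56,"sy": -0.8033,"sz": 0.0667,"turn": -0.4444,"aperture": 0}
    - {"sx": 0.651,"sy": -0.9383,"sz": 0.1,"turn": -0.4967,"aperture": 0}
    - {"sx": 0.651,"sy": -0.9383,"sz": 0.1,"turn": -0.4967,"aperture": 0}

```text
clock: 10.78
tool_pos: [0.6528, 0.0795, 0.2223]
orientation: [179.7, -0.1, -81.6]
force: [-0.5, 0.6, -1.3]
opening: 0.0604
gripper_force: 30.0
```

Emit:
hand_motion:
  motion:
    - {"aperture": 0}
    - {"aperture": 0}

```text
clock: 11.02
tool_pos: [0.6533, 0.0839, 0.2256]
orientation: [180.0, 0.0, -81.3]
force: [-0.4, 1.0, -2.1]
opening: 0.0602
gripper_force: 30.0
```

Run:
```python
from h import *
s=optics.snapshot('side');np.savez('pics/side3.npz',**s);P=cloud(s);R,p=obspose();sub=P.reshape(-1,3)
T=(sub-p)@R
for z0 in np.arange(.06,.11,.01):
    m=(T[:,2]>z0)&(T[:,2]<z0+.01)&(abs(T[:,1])<.03)&(abs(T[:,0]+.03)<.05)
    if m.sum()>4: print(z0.round(3),m.sum(),np.percentile(T[m],[3,97],axis=0).round(4).tolist(),sub[m].mean(0).round(4))
go([.653,.083,.163])
```

```text
0.06 69 [[-0.047, -0.0139, 0.0601], [-0.0315, 0.0168, 0.0693]] [0.6453 0.1244 0.1613]
0.07 51 [[-0.0495, -0.0119, 0.0701], [-0.0356, 0.0154, 0.0799]] [0.6456 0.1261 0.1518]
0.08 34 [[-0.0474, -0.0035, 0.0805], [-0.0339, 0.0123, 0.0899]] [0.6445 0.1251 0.141 ]
0.09 28 [[-0.0519, -0.0037, 0.0904], [-0.0402, 0.0074, 0.0988]] [0.6444 0.1305 0.1308]
0.1 5 [[-0.0513, -0.0014, 0.1007], [-0.0466, 0.0069, 0.1022]] [0.6433 0.1319 0.1244]
tool shift [0.001  0.0006 0.0628] yaw now [ 1.79986821e+02  5.44492896e-03 -8.13233327e+01] turn None
```

Scaled: 0.052 m / 0.3 = 0.1733, 0.002 m / 0.3 = 0.0067.

Emit:
hand_motion:
  motion:
    - {"sx": 0.0033,"sz": 0.0667,"aperture": 0}
    - {"sx": 0.0067,"sz": 0.1167,"aperture": 0}
    - {"sx": 0.0067,"sz": 0.15,"aperture": 0}
    - {"sx": 0.0067,"sz": 0.1733,"aperture": 0}
    - {"sx": 0.0067,"sz": 0.1733,"aperture": 0}

```text
clock: 11.7
tool_pos: [0.6538, 0.081, 0.1736]
orientation: [180.0, -0.0, -81.4]
force: [-0.0, 0.4, -0.7]
opening: 0.0601
gripper_force: 30.0
```

Emit:
hand_motion:
  motion:
    - {"sz": 0.0133,"aperture": 0}
    - {"sz": 0.0267,"aperture": 0}
    - {"sz": 0.0267,"aperture": 0}

```text
clock: 12.08
tool_pos: [0.6539, 0.0813, 0.1659]
orientation: [-180.0, 0.0, -81.4]
force: [-1.2, 2.2, -0.6]
opening: 0.0602
gripper_force: 30.0
```

Scaled: -0.016 m / 0.3 = -0.0533, -0.008 m / 0.3 = -0.0267.

Emit:
hand_motion:
  motion:
    - {"sx": -0.0133,"sz": -0.0067,"aperture": 0}
    - {"sx": -0.0267,"sz": -0.0117,"aperture": 0}
    - {"sx": -0.04,"sz": -0.0167,"aperture": 0}
    - {"sx": -0.0533,"sz": -0.02,"aperture": 0}
    - {"sx": -0.0533,"sz": -0.02,"aperture": 0}

```text
clock: 12.7
tool_pos: [0.6513, 0.0963, 0.1723]
orientation: [180.0, -0.1, -81.4]
force: [-1.1, -4.6, 1.6]
opening: 0.0603
gripper_force: 29.9
```

Emit:
hand_motion:
  motion:
    - {"sx": -0.0133,"sz": -0.0033,"aperture": 0}
    - {"sx": -0.0267,"sz": -0.0067,"aperture": 0}
    - {"sx": -0.04,"sz": -0.01,"aperture": 0}
    - {"sx": -0.04,"sz": -0.01,"aperture": 0}

```text
clock: 13.2
tool_pos: [0.65, 0.1079, 0.1759]
orientation: [-180.0, -0.1, -81.4]
force: [-1.5, -5.1, 3.4]
opening: 0.0594
gripper_force: 30.0
```

```bash
python3 - <<'E'
from h import *
s=optics.snapshot('side');np.savez('pics/side4.npz',**s)
cv2.imwrite('pics/s4.png',cv2.resize(s['frame'][70:230,150:330,::-1],None,fx=3,fy=3))
E
```

```text
(no output)
```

View pics/s4.png

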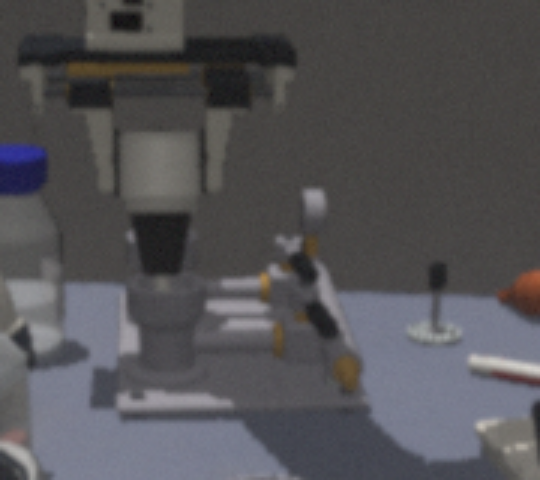

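The funnel is now close to upright, with its stem in the cup at (165,280) and the bowl at (160,165), about 3 mm to the +x side. I'll keep turning it upright and re-centre.

Scaled: -0.021 m / 0.3 = -0.07, 0.003 m / 0.3 = 0.01.

Emit:
hand_motion:
  motion:
    - {"sx": -0.0133,"sy": 0.0033,"sz": -0.0033,"aperture": 0}
    - {"sx": -0.0267,"sy": 0.0067,"sz": -0.0033,"aperture": 0}
    - {"sx": -0.04,"sy": 0.01,"sz": -0.0067,"aperture": 0}
    - {"sx": -0.0533,"sy": 0.01,"sz": -0.0067,"aperture": 0}
    - {"sx": -0.07,"sy": 0.01,"sz": -0.0067,"aperture": 0}
    - {"sx": -0.07,"sy": 0.01,"sz": -0.0067,"aperture": 0}

```text
clock: 14.0
tool_pos: [0.6442, 0.1285, 0.1781]
orientation: [-179.9, -0.1, -81.4]
force: [-0.5, -5.3, 3.7]
opening: 0.0592
gripper_force: 30.0
```

Run:
```python
from h import *
s=optics.snapshot('side');P=cloud(s).reshape(-1,3)
for z0 in(.09,.1,.11,.12,.13,.14,.15,.16,.17,.18):
    m=(abs(P[:,0]-.645)<.034)&(abs(P[:,1]-.125)<.045)&(P[:,2]>z0)&(P[:,2]<z0+.01)
    q=P[m];print(z0,m.sum(),np.percentile(q,[3,97],axis=0).round(4)[:,:2].tolist())
```

```text
0.09 36 [[0.6278, 0.1377], [0.6535, 0.1497]]
0.1 61 [[0.627, 0.1363], [0.6559, 0.1497]]
0.11 68 [[0.6249, 0.1376], [0.6573, 0.1514]]
0.12 83 [[0.6229, 0.136], [0.6602, 0.152]]
0.13 81 [[0.6212, 0.1347], [0.6616, 0.1527]]
0.14 82 [[0.6182, 0.1359], [0.6659, 0.1556]]
0.15 135 [[0.614, 0.135], [0.6758, 0.1587]]
0.16 150 [[0.6142, 0.1312], [0.6758, 0.1571]]
0.17 152 [[0.6139, 0.128], [0.6767, 0.1563]]
0.18 191 [[0.6145, 0.0962], [0.676, 0.1545]]
```

Scaled: 0.016 m / 0.3 = 0.0533, 0.012 m / 0.3 = 0.04.

Emit:
hand_motion:
  motion:
    - {"sx": -0.01,"sz": 0.0133,"aperture": 0}
    - {"sx": -0.0133,"sz": 0.0267,"aperture": 0}
    - {"sx": -0.0133,"sz": 0.04,"aperture": 0}
    - {"sx": -0.0133,"sz": 0.0533,"aperture": 0}
    - {"sx": -0.0133,"sz": 0.0533,"aperture": 0}

```text
clock: 14.68
tool_pos: [0.6445, 0.1322, 0.168]
orientation: [-179.7, -0.1, -81.3]
force: [-12.8, -6.5, 38.4]
opening: 0.0596
gripper_force: 30.1
```

Emit:
hand_motion:
  motion:
    - {"sx": 0.0067,"sz": 0.0133,"aperture": 0}
    - {"sx": 0.0133,"sz": 0.0267,"aperture": 0}
    - {"sx": 0.0133,"sz": 0.0267,"aperture": 0}

```text
clock: 15.05
tool_pos: [0.6441, 0.1284, 0.1537]
orientation: [-179.9, -0.0, -81.4]
force: [-0.9, -5.3, 3.6]
opening: 0.0598
gripper_force: 30.1
```

Run:
```python
from h import *
s=optics.snapshot('side');P=cloud(s).reshape(-1,3)
for z0 in(.09,.1,.11,.12,.13,.14,.15,.16,.17):
    m=(abs(P[:,0]-.645)<.034)&(abs(P[:,1]-.125)<.045)&(P[:,2]>z0)&(P[:,2]<z0+.01)
    q=P[m];print(z0,m.sum(),np.percentile(q,[3,97],axis=0).round(4)[:,:2].tolist())
```

```text
0.09 68 [[0.6253, 0.1321], [0.6586, 0.147]]
0.1 69 [[0.6233, 0.1313], [0.6584, 0.1489]]
0.11 80 [[0.6213, 0.1338], [0.6613, 0.1504]]
0.12 92 [[0.6164, 0.134], [0.6722, 0.1552]]
0.13 145 [[0.6136, 0.1288], [0.6767, 0.1562]]
0.14 146 [[0.6144, 0.1292], [0.6778, 0.1556]]
0.15 142 [[0.6137, 0.1279], [0.6744, 0.1555]]
0.16 210 [[0.6147, 0.0959], [0.6758, 0.1539]]
0.17 114 [[0.6139, 0.1024], [0.6765, 0.154]]
```

Careful with the scale: shifts go in shares of 0.3 m and turns go in shares of 90 degrees. That gives: 0.012 m / 0.3 = 0.04, 0.008 m / 0.3 = 0.0267.

Emit:
hand_motion:
  motion:
    - {"sx": 0.0067,"sy": -0.0033,"sz": 0.0133,"aperture": 0}
    - {"sx": 0.01,"sy": -0.0033,"sz": 0.0267,"aperture": 0}
    - {"sx": 0.0167,"sy": -0.0033,"sz": 0.04,"aperture": 0}
    - {"sx": 0.0167,"sy": -0.0033,"sz": 0.04,"aperture": 0}

```text
clock: 15.6
tool_pos: [0.6453, 0.1246, 0.1401]
orientation: [180.0, 0.0, -81.4]
force: [-0.5, -0.5, -2.3]
opening: 0.0593
gripper_force: 30.1
```

Emit:
hand_motion:
  motion:
    - {"sx": 0.0033,"sz": 0.01,"aperture": 0}
    - {"sx": 0.0033,"sz": 0.0167,"aperture": 0}
    - {"sx": 0.0033,"sz": 0.0167,"aperture": 0}

```text
clock: 15.98
tool_pos: [0.6455, 0.1237, 0.136]
orientation: [-180.0, 0.0, -81.4]
force: [-0.1, 2.4, -0.3]
opening: 0.0595
gripper_force: 30.1
```

Scaled: 0.003 m / 0.3 = 0.01, 0.001 m / 0.3 = 0.0033.

Emit:
hand_motion:
  motion:
    - {"sx": 0.0033,"sz": 0.0033,"aperture": 0}
    - {"sx": 0.0033,"sz": 0.01,"aperture": 0}
    - {"sx": 0.0033,"sz": 0.01,"aperture": 0}

```text
clock: 16.35
tool_pos: [0.6455, 0.1235, 0.1352]
orientation: [-179.9, 0.1, -81.3]
force: [-8.6, 7.3, 13.7]
opening: 0.0599
gripper_force: 30.1
```

Emit:
hand_motion:
  motion:
    - {"sz": 0.0067,"aperture": 0}
    - {"sz": 0.01,"aperture": 0}
    - {"sz": 0.01,"aperture": 0}

```text
clock: 16.73
tool_pos: [0.6454, 0.1236, 0.1345]
orientation: [-179.9, 0.1, -81.3]
force: [-16.5, 7.1, 28.7]
opening: 0.059
gripper_force: 30.0
```

Scaled: -0.003 m / 0.3 = -0.01, 0.0015 m / 0.3 = 0.005.

Emit:
hand_motion:
  motion:
    - {"sy": 0.0033,"sz": -0.0067,"aperture": 0}
    - {"sy": 0.005,"sz": -0.01,"aperture": 0}
    - {"sy": 0.005,"sz": -0.01,"aperture": 0}

```text
clock: 17.1
tool_pos: [0.6451, 0.1235, 0.1347]
orientation: [-179.8, 0.1, -81.3]
force: [-4.2, 6.4, 6.6]
opening: 0.0594
gripper_force: 30.1
```

Emit:
hand_motion:
  motion:
    - {"aperture": 0.064}
    - {"aperture": 0.07}
    - {"aperture": 0.08}
    - {"sz": -0.0667,"aperture": 0.088}
    - {"sz": -0.2333,"aperture": 0.088}
    - {"sx": -0.1667,"sz": -0.4,"aperture": 0.088}
    - {"sx": -0.2667,"sz": -0.4667,"aperture": 0.088}
    - {"sx": -0.2667,"sz": -0.4667,"aperture": 0.088}

```text
clock: 18.1
tool_pos: [0.6329, 0.2035, 0.2756]
orientation: [-179.8, 0.1, -81.2]
force: [0.4, 0.3, 0.1]
opening: 0.0878
gripper_force: 0.0
```

Run:
```python
from h import *
s=optics.snapshot('side');np.savez('pics/side5.npz',**s);P=cloud(s).reshape(-1,3)
for z0 in(.09,.1,.115,.125,.135,.145,.15):
    m=(abs(P[:,0]-.645)<.034)&(abs(P[:,1]-.125)<.045)&(P[:,2]>z0)&(P[:,2]<z0+.01)
    q=P[m];print(z0,m.sum(),np.percentile(q,[3,97],axis=0).round(4)[:,:2].tolist())
m=(abs(P[:,0]-.645)<.034)&(abs(P[:,1]-.125)<.045)&(P[:,2]<.2);print('top z',np.percentile(P[m][:,2],[99,99.8]))
w,W,p=wrist('w5');Q=W.reshape(-1,3);m=(abs(Q[:,:2]-[.645,.122])<.045).all(1)&(Q[:,2]>.142)&(Q[:,2]<.165);r=Q[m];c=r.mean(0);u,sv,vt=np.linalg.svd(r-c,full_matrices=False);print('rim',len(r),c.round(4),np.percentile(r,[2,98],axis=0).round(4).tolist(),'n',vt[2].round(3))
```

```text
0.09 73 [[0.6209, 0.1321], [0.6622, 0.1491]]
0.1 99 [[0.6146, 0.1325], [0.667, 0.1549]]
0.115 117 [[0.6133, 0.1254], [0.6673, 0.1551]]
0.125 125 [[0.6141, 0.1162], [0.6721, 0.1552]]
0.135 197 [[0.6144, 0.0966], [0.6682, 0.1544]]
0.145 146 [[0.6142, 0.0969], [0.6702, 0.1552]]
0.15 9 [[0.6134, 0.1007], [0.6714, 0.1508]]
top z [0.14981602 0.15023666]
rim 2050 [0.6453 0.1203 0.1493] [[0.6156, 0.0927, 0.1433], [0.6744, 0.1515, 0.1512]] n [ 0.001 -0.001  1.   ]
```

The funnel stands upright: the rim plane is level, its z is about 0.151 and the centre is (0.645,0.122). Now the plate.

```bash
python3 -c "
from h import *
go([.42,.08,.25],-81.4)"
```

```text
tool shift [0.088  0.2277 0.0227] yaw now [ 1.79967534e+02 -2.69144735e-04 -8.13512595e+01] turn 0.048740470853161355
```

Scaled: 0.2277 m / 0.3 = 0.759, 0.17 m / 0.3 = 0.5667.

Emit:
hand_motion:
  motion:
    - {"sx": 0.0667,"sy": 0.1867,"sz": 0.0333,"aperture": 0.088}
    - {"sx": 0.1333,"sy": 0.3733,"sz": 0.0333,"aperture": 0.088}
    - {"sx": 0.2,"sy": 0.5667,"sz": 0.0333,"aperture": 0.07}
    - {"sx": 0.2933,"sy": 0.759,"sz": 0.0733,"aperture": 0.05}
    - {"sx": 0.2933,"sy": 0.759,"sz": 0.0733,"aperture": 0.04}
    - {"sx": 0.2933,"sy": 0.759,"sz": 0.0733,"aperture": 0.04}

```text
clock: 18.95
tool_pos: [0.4204, 0.0794, 0.2511]
orientation: [-180.0, -0.0, -81.4]
force: [0.4, -0.0, 0.3]
opening: 0.0534
gripper_force: 0.0
```

Run:
```python
from h import *
s,P,p=wrist('w6');Q=P.reshape(-1,3)
def box(n,c,r,z0,z1):
    B=Q[(abs(Q[:,:2]-c)<r).all(1)&(Q[:,2]>z0)&(Q[:,2]<z1)]
    if len(B)==0: print(n,'none');return
    q=np.percentile(B,[3,97],axis=0);print(n,len(B),'mid',q.mean(0).round(4),'ext',(q[1]-q[0]).round(4))
box('knob',(.433,-.001),.02,.045,.08);box('knobtop',(.433,-.001),.02,.061,.08);box('disc',(.433,-.001),.03,.002,.01)
go([.433,-.001,.074])
```

```text
knob 220 mid [ 0.4321 -0.0033  0.0638] ext [0.0125 0.0129 0.005 ]
knobtop 213 mid [ 0.4321 -0.0034  0.0645] ext [0.0126 0.0125 0.0035]
disc 1255 mid [ 0.4323 -0.0037  0.0043] ext [0.0401 0.0401 0.0029]
tool shift [0.0818 0.0003 0.1771] yaw now [-1.79983166e+02 -8.19159048e-03 -8.14263380e+01] turn None
```

Scaled: 0.177 m / 0.3 = 0.59, 0.0015 m / 0.3 = 0.005.

Emit:
hand_motion:
  motion:
    - {"sx": 0.1333,"sy": 0.0033,"sz": 0.1,"aperture": 0.04}
    - {"sx": 0.28,"sy": 0.005,"sz": 0.2,"aperture": 0.04}
    - {"sx": 0.28,"sy": 0.005,"sz": 0.3667,"aperture": 0.04}
    - {"sx": 0.28,"sy": 0.005,"sz": 0.5,"aperture": 0.04}
    - {"sx": 0.28,"sy": 0.005,"sz": 0.59,"aperture": 0.04}
    - {"sx": 0.28,"sy": 0.005,"sz": 0.59,"aperture": 0.04}
    - {"sx": 0.28,"sy": 0.005,"sz": 0.59,"aperture": 0.02}
    - {"sx": 0.28,"sy": 0.005,"sz": 0.59,"aperture": 0}

```text
clock: 20.0
tool_pos: [0.4325, -0.0028, 0.0751]
orientation: [-179.9, 0.0, -81.4]
force: [0.6, -0.5, 0.1]
opening: 0.0254
gripper_force: 0.0
```

Emit:
hand_motion:
  motion:
    - {"aperture": 0}
    - {"aperture": 0}
    - {"aperture": 0}

```text
clock: 20.38
tool_pos: [0.4321, -0.003, 0.0749]
orientation: [-179.9, 0.0, -81.4]
force: [-1.0, 1.2, 7.8]
opening: 0.0139
gripper_force: 30.0
```

Scaled: -0.18 m / 0.3 = -0.6, -0.17 m / 0.3 = -0.5667.

Emit:
hand_motion:
  motion:
    - {"sz": -0.0667,"aperture": 0}
    - {"sz": -0.2333,"aperture": 0}
    - {"sz": -0.4,"aperture": 0}
    - {"sz": -0.5667,"aperture": 0}
    - {"sz": -0.6,"aperture": 0}
    - {"sz": -0.6,"aperture": 0}

```text
clock: 21.12
tool_pos: [0.4312, -0.0032, 0.2543]
orientation: [-179.9, 0.0, -81.4]
force: [-0.0, -1.1, -0.9]
opening: 0.0136
gripper_force: 30.0
```

Emit:
hand_motion:
  motion:
    - {"sx": -0.06,"sy": -0.1533,"aperture": 0}
    - {"sx": -0.1233,"sy": -0.3067,"aperture": 0}
    - {"sx": -0.1833,"sy": -0.46,"aperture": 0}
    - {"sx": -0.2433,"sy": -0.6133,"aperture": 0}
    - {"sx": -0.3067,"sy": -0.7647,"aperture": 0}
    - {"sx": -0.3067,"sy": -0.7647,"aperture": 0}
    - {"sx": -0.3067,"sy": -0.7647,"aperture": 0}

```text
clock: 22.0
tool_pos: [0.6435, 0.1218, 0.2514]
orientation: [179.8, -0.1, -81.4]
force: [-0.2, -0.8, -0.0]
opening: 0.0139
gripper_force: 30.0
```

Run:
```python
from h import *
s=optics.snapshot('side');P=cloud(s);R,p=obspose();Q=P.reshape(-1,3)
m=(abs(Q[:,:2]-p[:2])<.035).all(1)&(Q[:,2]>p[2]-.085)&(Q[:,2]<p[2]-.06);q=Q[m];print('plate',m.sum(),np.percentile(q,[2,98],axis=0).round(4).tolist())
go([.645,.1221,.20])
cv2.imwrite('pics/s6.png',cv2.resize(s['frame'][50:230,150:330,::-1],None,fx=3,fy=3))
```

```text
plate 137 [[0.62, 0.1039, 0.1764], [0.662, 0.1474, 0.1904]]
tool shift [-0.0003 -0.0018  0.0524] yaw now [ 1.79841346e+02 -3.67664387e-02 -8.13945112e+01] turn None
```

View pics/s6.png

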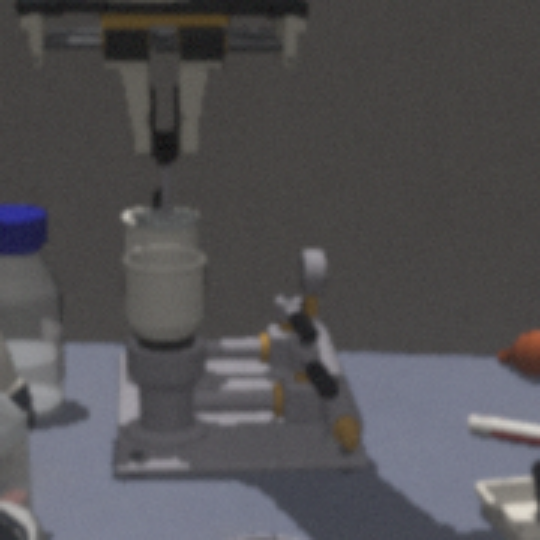

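The plate hangs from the gripper at about (163,200), above the new funnel (rim at 165,258); the set funnel's rim is behind it. I'll check the tilt of the plate.

Run:
```python
from h import *
for n in('side',):
  A=[]
  s=optics.snapshot(n);P=cloud(s);R,p=obspose();print(p)
  Q=P.reshape(-1,3);m=(abs(Q[:,:2]-p[:2])<.033).all(1)&(Q[:,2]>p[2]-.09)&(Q[:,2]<p[2]-.03);q=Q[m]
  for z0 in np.arange(.160,.222,.005):
    k=q[(q[:,2]>z0)&(q[:,2]<z0+.005)]
    if len(k)>2: print(z0.round(3),len(k),k.mean(0).round(4),np.ptp(k,axis=0).round(3))
  k=q[q[:,2]<p[2]-.060]; k=k[np.hypot(*(k[:,:2]-p[:2]).T)>.009];c=np.median(k,0)
  for i in range(6):
    A=np.c_[k[:,:2]-c[:2],np.ones(len(k))];x=np.linalg.lstsq(A,k[:,2],rcond=None)[0];res=k[:,2]-A@x;k=k[abs(res)<.0025]
    if len(k)<20:break
  print('plane',len(k),x.round(3),np.percentile(k,[2,98],axis=0).round(4).tolist())
```

```text
[0.64346486 0.1215241  0.25322022]
0.175 36 [0.6397 0.1403 0.1783] [0.043 0.018 0.003]
0.18 90 [0.6408 0.1269 0.1815] [0.045 0.044 0.005]
0.185 7 [0.6409 0.1255 0.1867] [0.009 0.007 0.003]
0.19 9 [0.6411 0.1254 0.1923] [0.005 0.006 0.005]
0.195 6 [0.641  0.1264 0.198 ] [0.004 0.003 0.003]
0.2 6 [0.641  0.1254 0.2021] [0.004 0.003 0.002]
0.205 8 [0.641  0.1248 0.2072] [0.004 0.005 0.004]
0.21 7 [0.6409 0.1252 0.2125] [0.005 0.006 0.004]
0.215 7 [0.6416 0.1265 0.218 ] [0.009 0.009 0.003]
0.22 10 [0.6405 0.1281 0.2222] [0.012 0.008 0.002]
plane 95 [ 0.001 -0.039  0.181] [[0.6196, 0.1064, 0.178], [0.662, 0.1455, 0.1822]]
```

Scaled: 0.064 m / 0.3 = 0.2133, -0.0015 m / 0.3 = -0.005.

Emit:
hand_motion:
  motion:
    - {"sy": -0.005,"sz": 0.0667,"aperture": 0}
    - {"sy": -0.005,"sz": 0.1167,"aperture": 0}
    - {"sy": -0.005,"sz": 0.15,"aperture": 0}
    - {"sy": -0.005,"sz": 0.1733,"aperture": 0}
    - {"sy": -0.005,"sz": 0.1933,"aperture": 0}
    - {"sy": -0.005,"sz": 0.2133,"aperture": 0}
    - {"sy": -0.005,"sz": 0.2133,"aperture": 0}

```text
clock: 22.98
tool_pos: [0.6457, 0.1223, 0.1896]
orientation: [180.0, -0.0, -81.4]
force: [-0.6, -0.4, 0.5]
opening: 0.0134
gripper_force: 30.0
```

Emit:
hand_motion:
  motion:
    - {"sz": 0.01,"aperture": 0}
    - {"sz": 0.0167,"aperture": 0}
    - {"sz": 0.0167,"aperture": 0}

```text
clock: 23.35
tool_pos: [0.6459, 0.1223, 0.1849]
orientation: [180.0, -0.0, -81.4]
force: [-0.5, 0.1, -1.2]
opening: 0.0135
gripper_force: 30.0
```

Scaled: 0.003 m / 0.3 = 0.01, 0.002 m / 0.3 = 0.0067.

Emit:
hand_motion:
  motion:
    - {"sz": 0.0067,"aperture": 0}
    - {"sz": 0.01,"aperture": 0}
    - {"sz": 0.01,"aperture": 0}

```text
clock: 23.72
tool_pos: [0.6458, 0.1223, 0.1819]
orientation: [180.0, -0.0, -81.4]
force: [-0.1, -0.1, -0.9]
opening: 0.014
gripper_force: 30.0
```

Emit:
hand_motion:
  motion:
    - {"sz": 0.0017,"aperture": 0}
    - {"sz": 0.0033,"aperture": 0}
    - {"sz": 0.0033,"aperture": 0}

```text
clock: 24.1
tool_pos: [0.6459, 0.1223, 0.181]
orientation: [180.0, -0.0, -81.4]
force: [0.6, 0.1, -1.0]
opening: 0.0138
gripper_force: 30.0
```

Scaled: 0.0015 m / 0.3 = 0.005, 0.0007 m / 0.3 = 0.0023.

Emit:
hand_motion:
  motion:
    - {"sz": 0.0023,"aperture": 0}
    - {"sz": 0.005,"aperture": 0}
    - {"sz": 0.005,"aperture": 0}

```text
clock: 24.48
tool_pos: [0.6462, 0.1223, 0.1805]
orientation: [-179.9, -0.0, -81.4]
force: [-2.0, 0.6, 4.6]
opening: 0.0134
gripper_force: 30.0
```

Scaled: -0.09 m / 0.3 = -0.3, -0.03 m / 0.3 = -0.1.

Emit:
hand_motion:
  motion:
    - {"sz": -0.0017,"aperture": 0.018}
    - {"sz": -0.0017,"aperture": 0.024}
    - {"sz": -0.0017,"aperture": 0.035}
    - {"sz": -0.0017,"aperture": 0.035}
    - {"sz": -0.1,"aperture": 0.04}
    - {"sz": -0.2,"aperture": 0.04}
    - {"sx": -0.1333,"sz": -0.3,"aperture": 0.04}
    - {"sx": -0.2667,"sz": -0.3,"aperture": 0.03}

```text
clock: 25.48
tool_pos: [0.6351, 0.2023, 0.2729]
orientation: [-179.7, 0.1, -81.4]
force: [-0.1, 0.6, -0.9]
opening: 0.0346
gripper_force: 0.0
```

Emit:
hand_motion:
  motion:
    - {"aperture": 0.03}
    - {"aperture": 0.03}

```text
clock: 25.72
tool_pos: [0.6337, 0.2014, 0.2692]
orientation: [180.0, -0.0, -81.4]
force: [0.2, 0.5, 0.8]
opening: 0.0302
gripper_force: 0.0
```

Run:
```python
from h import *
w,W,p=wrist('w7');Q=W.reshape(-1,3)
m=(abs(Q[:,:2]-[.645,.122])<.045).all(1)
def st(n,B):print(n,len(B),np.percentile(B,[3,50,97],axis=0).round(4).tolist())
st('rim',Q[m&(Q[:,2]>.145)&(Q[:,2]<.158)]);st('knob',Q[m&(Q[:,2]>.162)&(Q[:,2]<.19)])
d=Q[m&(Q[:,2]>.095)&(Q[:,2]<.125)&(np.hypot(Q[:,0]-.645,Q[:,1]-.122)<.022)];st('disc',d)
A=np.c_[d[:,:2]-d[:,:2].mean(0),np.ones(len(d))];print(np.linalg.lstsq(A,d[:,2],rcond=None)[0].round(3))
k=Q[(abs(Q[:,:2]-[.535,.146])<.055).all(1)&(Q[:,2]>.066)&(Q[:,2]<.085)];st('lever',k)
f=w['frame'].reshape(-1,3);bl=(f.max(1)<60)&(abs(Q[:,:2]-[.53,.15])<.06).all(1)&(Q[:,2]>.06)&(Q[:,2]<.09);st('black',Q[bl])
cv2.imwrite('pics/w7c.png',w['frame'][:,:,::-1])
```

```text
rim 2026 [[0.6161, 0.0929, 0.1469], [0.6452, 0.119, 0.1497], [0.674, 0.151, 0.151]]
knob 401 [[0.64, 0.1157, 0.1682], [0.6461, 0.122, 0.1704], [0.6522, 0.1282, 0.1719]]
disc 1887 [[0.6258, 0.1027, 0.1084], [0.644, 0.1235, 0.1098], [0.6643, 0.1412, 0.1112]]
[ 0.    -0.002  0.11 ]
lever 1717 [[0.52, 0.0984, 0.0702], [0.5346, 0.1336, 0.0784], [0.5517, 0.1798, 0.082]]
black 753 [[0.5184, 0.1372, 0.073], [0.5286, 0.159, 0.0785], [0.5377, 0.1812, 0.0803]]
```

View pics/w7c.png

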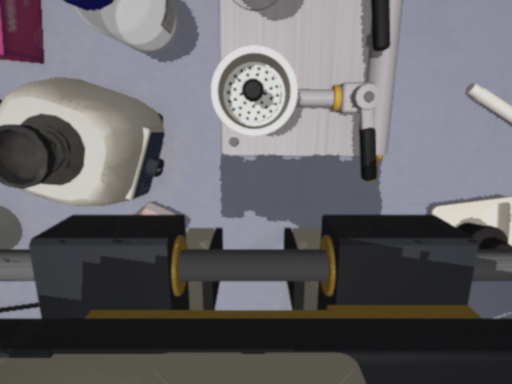

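The plate lies flat in the funnel: the disc is at z 0.110 and level, with its knob centred at (252,90). The lever is at about 4.8 deg, with spindle (366,97) and grip (370,150). I'll push the tap open with closed fingers from its far side, with the gripper turned so its body clears the funnel.

```bash
python3 -c "
from h import *
go([.5535,.1851,.20],-171.4)"
```

```text
tool shift [0.0036 0.0818 0.0693] yaw now [ 1.79966002e+02 -2.27182823e-02 -8.13919884e+01] turn -89.99198842273978
```

Scaled: 0.082 m / 0.3 = 0.2733, 0.06 m / 0.3 = 0.2, 80 degrees / 90 = 0.8889.

Emit:
hand_motion:
  motion:
    - {"sy": 0.0667,"turn": 0.1111,"aperture": 0}
    - {"sy": 0.1333,"turn": 0.2222,"aperture": 0}
    - {"sx": 0.0067,"sy": 0.2,"turn": 0.3333,"aperture": 0}
    - {"sx": 0.012,"sy": 0.2733,"turn": 0.4444,"aperture": 0}
    - {"sx": 0.012,"sy": 0.2733,"turn": 0.5556,"aperture": 0}
    - {"sx": 0.012,"sy": 0.2733,"turn": 0.6667,"aperture": 0}
    - {"sx": 0.012,"sy": 0.2733,"sz": 0.1,"turn": 0.7778,"aperture": 0}
    - {"sx": 0.012,"sy": 0.2733,"sz": 0.2,"turn": 0.8889,"aperture": 0}

```text
clock: 26.78
tool_pos: [0.5536, 0.1846, 0.2091]
orientation: [180.0, 0.0, -161.8]
force: [-0.9, -0.4, -0.8]
opening: 0.0005
gripper_force: 0.0
```

Emit:
hand_motion:
  motion:
    - {"turn": 0.1111,"aperture": 0}
    - {"turn": 0.1111,"aperture": 0}
    - {"turn": 0.1111,"aperture": 0}

```text
clock: 27.15
tool_pos: [0.5537, 0.1852, 0.21]
orientation: [180.0, 0.0, -171.2]
force: [-0.4, 0.5, 0.3]
opening: 0.0005
gripper_force: 0.0
```

```bash
python3 -c "
from h import *
go([.5535,.1851,.086],-171.4)"
```

```text
tool shift [ 0.0003 -0.      0.124 ] yaw now [ 1.79988606e+02  4.05129205e-02 -1.71203395e+02] turn 0.196604781180298
```

Scaled: 0.124 m / 0.3 = 0.4133, 0.105 m / 0.3 = 0.35.

Emit:
hand_motion:
  motion:
    - {"sz": 0.1,"aperture": 0}
    - {"sz": 0.2,"aperture": 0}
    - {"sz": 0.2833,"aperture": 0}
    - {"sz": 0.35,"aperture": 0}
    - {"sz": 0.4133,"aperture": 0}
    - {"sz": 0.4133,"aperture": 0}

```text
clock: 27.9
tool_pos: [0.5528, 0.185, 0.0846]
orientation: [-179.9, -0.1, -171.3]
force: [-0.4, -0.9, 1.2]
opening: 0.0003
gripper_force: 0.0
```

Scaled: 0.067 m / 0.3 = 0.2233, 0.047 m / 0.3 = 0.1567.

Emit:
hand_motion:
  motion:
    - {"sx": 0.0367,"aperture": 0}
    - {"sx": 0.0733,"sy": -0.0033,"aperture": 0}
    - {"sx": 0.1133,"sy": -0.0167,"aperture": 0}
    - {"sx": 0.1567,"sy": -0.0367,"aperture": 0}
    - {"sx": 0.1833,"sy": -0.0667,"aperture": 0}
    - {"sx": 0.2067,"sy": -0.1067,"aperture": 0}
    - {"sx": 0.2233,"sy": -0.14,"aperture": 0}
    - {"sx": 0.2233,"sy": -0.14,"aperture": 0}

```text
clock: 28.9
tool_pos: [0.493, 0.1325, 0.0854]
orientation: [-180.0, -0.1, -171.4]
force: [-0.3, 0.2, -0.4]
opening: 0.0005
gripper_force: 0.0
```

Emit:
hand_motion:
  motion:
    - {"sx": 0.0033,"sy": -0.01,"aperture": 0}
    - {"sx": 0.0033,"sy": -0.02,"aperture": 0}
    - {"sx": 0.0033,"sy": -0.02,"aperture": 0}

```text
clock: 29.28
tool_pos: [0.4932, 0.1276, 0.0853]
orientation: [-180.0, -0.0, -171.4]
force: [-0.9, 0.9, 0.5]
opening: 0.0004
gripper_force: 0.2
```

Scaled: -0.006 m / 0.3 = -0.02, -0.003 m / 0.3 = -0.01.

Emit:
hand_motion:
  motion:
    - {"sy": -0.01,"aperture": 0}
    - {"sy": -0.02,"aperture": 0}
    - {"sy": -0.02,"aperture": 0}

```text
clock: 29.65
tool_pos: [0.4938, 0.1241, 0.0855]
orientation: [179.8, 0.0, -171.4]
force: [-9.4, 15.7, 1.7]
opening: 0.0005
gripper_force: 8.3
```

Run:
```python
from h import *
s=optics.snapshot('side')
cv2.imwrite('pics/s8.png',cv2.resize(s['frame'][110:250,180:360,::-1],None,fx=4,fy=4))
```

```text
(no output)
```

View pics/s8.png

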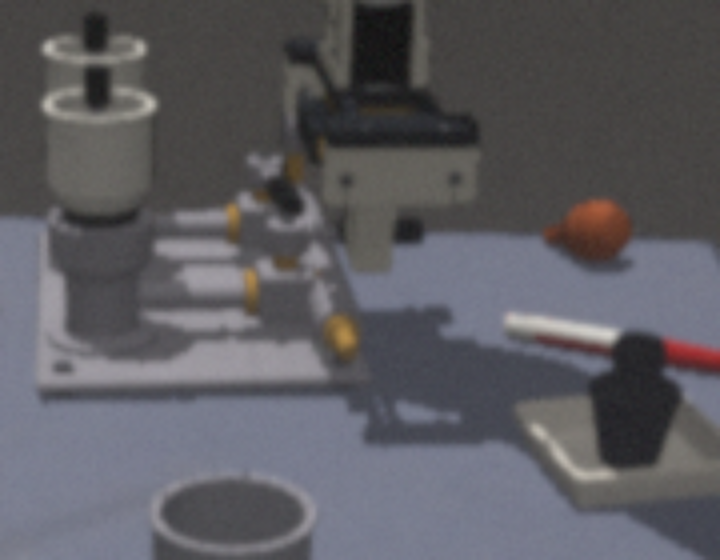

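The lever (black tip at 408,230) now points at the robot behind the finger. The 18 N reaction means it is on its stop, so I'll back off and check.

Scaled: 0.2 m / 0.3 = 0.6667, -0.05 m / 0.3 = -0.1667.

Emit:
hand_motion:
  motion:
    - {"sy": 0.0333,"aperture": 0}
    - {"sy": 0.1,"aperture": 0}
    - {"sy": 0.1,"sz": -0.1667,"aperture": 0}
    - {"sy": 0.2,"sz": -0.3333,"aperture": 0}
    - {"sy": 0.3333,"sz": -0.4333,"aperture": 0}
    - {"sy": 0.5,"sz": -0.5,"aperture": 0}
    - {"sy": 0.6667,"sz": -0.5,"aperture": 0}
    - {"sy": 0.6667,"sz": -0.5,"aperture": 0}

```text
clock: 30.7
tool_pos: [0.4636, 0.3232, 0.2355]
orientation: [180.0, 0.0, -171.2]
force: [0.6, -0.8, 0.3]
opening: 0.0007
gripper_force: 0.0
```

Run:
```python
from h import *
s=optics.snapshot('top');P=cloud(s);Q=P.reshape(-1,3);f=s['frame'].reshape(-1,3)
for n,sp in(('L',(.5412,.1063)),('R',(.5591,-.0124))):
    d=Q[:,:2]-sp;r=np.hypot(*d.T);bl=(f.max(1)<70)&(r>.02)&(r<.09)&(Q[:,2]>.06)&(Q[:,2]<.09)
    c=np.median(Q[bl],0);a=np.degrees(np.arctan2(c[1]-sp[1],c[0]-sp[0]))%360-98.6;print(n,bl.sum(),c.round(4),'lever deg',a,Q[bl].min(0).round(3),Q[bl].max(0).round(3))
    x,y,vx,vy=0,0,0,0
    vx,vy,x,y=cv2.fitLine((Q[bl][:,:2]*1000).astype(np.float32),2,0,.01,.01).ravel();print('line deg',np.degrees(np.arctan2(vy,vx)))
cv2.imwrite('pics/t9.png',cv2.resize(s['frame'][100:320,130:400,::-1],(800,600*0+652))[:600])
```

```text
L 192 [0.5086 0.0952 0.0788] lever deg 100.13421008367735 [0.465 0.02  0.067] [0.616 0.129 0.082]
line deg -46.629597
R 103 [0.5433 0.0394 0.0784] lever deg 8.408868939036253 [0.531 0.012 0.061] [0.641 0.064 0.082]
line deg -18.257858
```

View pics/t9.png

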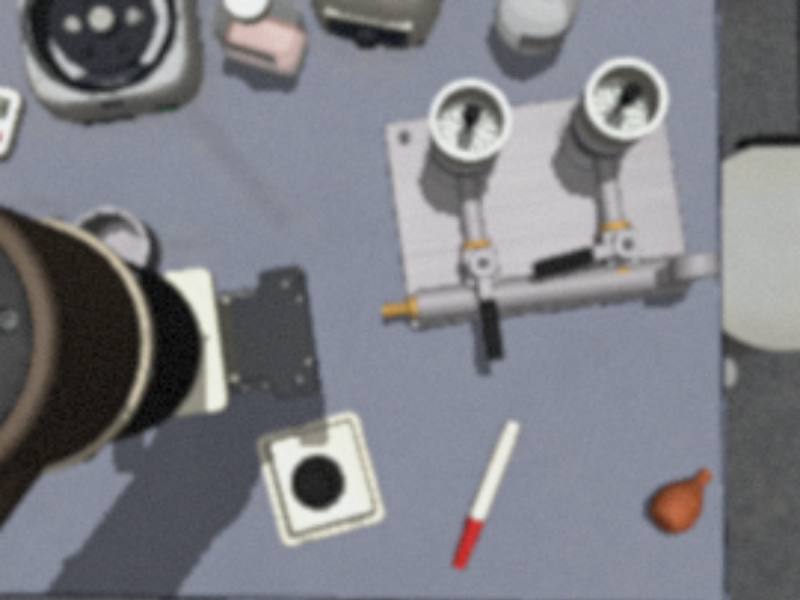

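The top view shows the lever of the prepared place pointing at the robot, from (482,263) to (493,357). The right lever is untouched, both funnels hold plates, and the stopper is in the tray. I'll check the lever angle precisely.

Run:
```python
from h import *
s=optics.snapshot('top');P=cloud(s);Q=P.reshape(-1,3);f=s['frame'].reshape(-1,3)
for n,c,th in(('L',(.48,.098),1),('R',(.55,.05),0),):
    m=(f.max(1)<75)&(Q[:,2]>.066)&(Q[:,2]<.09)&(abs(Q[:,0]-c[0])<(.036 if th else .03))&(abs(Q[:,1]-c[1])<(.03 if th else .036))
    q=Q[m];u=np.linalg.svd(q[:,:2]-q[:,:2].mean(0),full_matrices=False)[2][0];print(n,len(q),q.mean(0).round(4),q.min(0).round(3),q.max(0).round(3),'axis',np.degrees(np.arctan(u[1]/u[0])).round(1),'ang from spindle',np.degrees(np.arctan2(q[:,1].mean()-.1063,q[:,0].mean()-.5412))%360)
```

```text
L 100 [0.4874 0.1018 0.0783] [0.465 0.095 0.069] [0.509 0.11  0.084] axis 7.3 ang from spindle 184.78709370756317
R 94 [0.5422 0.0421 0.0788] [0.531 0.02  0.072] [0.553 0.064 0.083] axis -73.4 ang from spindle 270.92649524033845
```

```bash
python3 -c "
from plant import ctrl, optics, probe_bus, close_job
print(close_job())"
```

```text
the job is handed in; nothing more can be done
None
```

The job is handed in after about 31 s on the robot's clock. The stopper is in the tray, the funnel is seated upright in the left port with the plate flat in it, and the left tap is open against its stop. I left the other funnel and its tap alone.

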